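# Lay out the carving gouges on the tool rest by width

## Task

Lay the four carving gouges from the dark mat onto the wooden tool rest, in order of blade width: the widest in the place nearest the bench vice, the narrowest farthest from it. Each handle lies in its own pair of notches across both battens, hollow side up as now, with the cutting edge pointing away from the robot. Set each one down gently without dropping it, and leave the mallet alone.

Things in the scene. Friction and masses are not known exactly. Their poses are not given: they have to be found in the camera images.
- gouge_8: carving gouge, the narrowest: blade 8 mm wide, pale bare-wood octagonal handle; lies level on the mat, hollow side up. Origin: on the underside below the handle's front end; x towards the cutting edge, z up. Handle 26 mm across flats, x = -126 to 0 mm, its axis 13 mm up; brass ferrule and blade x = 0 to 118 mm. About 0.16 kg, balances near x = -50; grip at x = -58 mm.
- gouge_16: carving gouge, the second narrowest: blade 16 mm wide, red octagonal handle; lies level on the mat, hollow side up. Origin: on the underside below the handle's front end; x towards the cutting edge, z up. Handle 26 mm across flats, x = -126 to 0 mm, its axis 13 mm up; brass ferrule and blade x = 0 to 118 mm. About 0.16 kg, balances near x = -50; grip at x = -58 mm.
- gouge_26: carving gouge, the second widest: blade 26 mm wide, yellow octagonal handle; lies level on the mat, hollow side up. Origin: on the underside below the handle's front end; x towards the cutting edge, z up. Handle 26 mm across flats, x = -126 to 0 mm, its axis 13 mm up; brass ferrule and blade x = 0 to 118 mm. About 0.16 kg, balances near x = -50; grip at x = -58 mm.
- gouge_40: carving gouge, the widest: blade 40 mm wide, blue octagonal handle; lies level on the mat, hollow side up. Origin: on the underside below the handle's front end; x towards the cutting edge, z up. Handle 26 mm across flats, x = -126 to 0 mm, its axis 13 mm up; brass ferrule and blade x = 0 to 118 mm. About 0.16 kg, balances near x = -50; grip at x = -58 mm.
- place_1: place 1 of 4 on the wooden tool rest: a pair of notches with green floors, one in each pale batten, a white centre line between. Origin: mid-notch at floor height, where a well-laid gouge has its own origin; x points away from the robot (the way of the cutting edge), z up. Notches 44 mm wide with 12 mm high cheeks; the base board's top is 18 mm below their floors. Place 1 is the left end seen from the robot (+y).
- place_2: place 2 of 4 on the wooden tool rest: a pair of notches with green floors, one in each pale batten, a white centre line between. Origin: mid-notch at floor height, where a well-laid gouge has its own origin; x points away from the robot (the way of the cutting edge), z up. Battens 16 mm thick, at x = -106 to -90 and -28 to -12 mm; the 62 mm between them is free for fingers.
- place_3: place 3 of 4 on the wooden tool rest: a pair of notches with green floors, one in each pale batten, a white centre line between. Origin: mid-notch at floor height, where a well-laid gouge has its own origin; x points away from the robot (the way of the cutting edge), z up. Places are 72 mm apart along y; y points to the robot's left.
- place_4: place 4 of 4 on the wooden tool rest: a pair of notches with green floors, one in each pale batten, a white centre line between. Origin: mid-notch at floor height, where a well-laid gouge has its own origin; x points away from the robot (the way of the cutting edge), z up. Right end of the row seen from the robot (-y).
- vice: red bench vice with steel jaws, 110 mm wide, 200 mm high, about 300 mm long with its tommy bar, bolted down on the far left or the far right of the bench beyond the end of the rest or mat. Origin: on the bench below its end nearest the robot (the anvil end), mid-width; x along the vice, away from the robot. Fixed.
- mallet: wooden mallet, loose, lying crosswise beyond the work: dark head 75 x 120 x 64 mm high, pale handle 220 mm. Origin: on the bench below the middle of the head's 75 mm end nearest the robot; the head runs 120 mm along y, the handle to -x from its middle. To be left alone.

How it is judged:
At the end, for the whole second after the job is handed in: All four gouges at rest, released, each in its own place, widest nearest the vice, in order: origin within 20 mm of the place's origin in x, 12 mm in y, 6 mm in z; edge away from the robot within 0.2 rad of the place's x axis; z axis within 0.15 rad of upright (((world y of vice above 0 m and (x of gouge_8 in the frame of place_4 between -0.02 and 0.02 m and y of gouge_8 in the frame of place_4 between -0.012 and 0.012 m and z of gouge_8 in the frame of place_4 between -0.006 and 0.006 m and angle between the x axis of gouge_8 and the x axis of place_4, either way round below 0.2 rad) and (x of gouge_16 in the frame of place_3 between -0.02 and 0.02 m and y of gouge_16 in the frame of place_3 between -0.012 and 0.012 m and z of gouge_16 in the frame of place_3 between -0.006 and 0.006 m and angle between the x axis of gouge_16 and the x axis of place_3, either way round below 0.2 rad) and (x of gouge_26 in the frame of place_2 between -0.02 and 0.02 m and y of gouge_26 in the frame of place_2 between -0.012 and 0.012 m and z of gouge_26 in the frame of place_2 between -0.006 and 0.006 m and angle between the x axis of gouge_26 and the x axis of place_2, either way round below 0.2 rad) and (x of gouge_40 in the frame of place_1 between -0.02 and 0.02 m and y of gouge_40 in the frame of place_1 between -0.012 and 0.012 m and z of gouge_40 in the frame of place_1 between -0.006 and 0.006 m and angle between the x axis of gouge_40 and the x axis of place_1, either way round below 0.2 rad)) or (world y of vice below 0 m and (x of gouge_8 in the frame of place_1 between -0.02 and 0.02 m and y of gouge_8 in the frame of place_1 between -0.012 and 0.012 m and z of gouge_8 in the frame of place_1 between -0.006 and 0.006 m and angle between the x axis of gouge_8 and the x axis of place_1, either way round below 0.2 rad) and (x of gouge_16 in the frame of place_2 between -0.02 and 0.02 m and y of gouge_16 in the frame of place_2 between -0.012 and 0.012 m and z of gouge_16 in the frame of place_2 between -0.006 and 0.006 m and angle between the x axis of gouge_16 and the x axis of place_2, either way round below 0.2 rad) and (x of gouge_26 in the frame of place_3 between -0.02 and 0.02 m and y of gouge_26 in the frame of place_3 between -0.012 and 0.012 m and z of gouge_26 in the frame of place_3 between -0.006 and 0.006 m and angle between the x axis of gouge_26 and the x axis of place_3, either way round below 0.2 rad) and (x of gouge_40 in the frame of place_4 between -0.02 and 0.02 m and y of gouge_40 in the frame of place_4 between -0.012 and 0.012 m and z of gouge_40 in the frame of place_4 between -0.006 and 0.006 m and angle between the x axis of gouge_40 and the x axis of place_4, either way round below 0.2 rad))) and angle between each of gouge_8, gouge_16, gouge_26, gouge_40's own z axis and vertical below 0.15 rad and linear speed of each of gouge_8, gouge_16, gouge_26, gouge_40 below 0.02 m/s and angular speed of each of gouge_8, gouge_16, gouge_26, gouge_40 below 0.2 rad/s and contact force between each of gouge_8, gouge_16, gouge_26, gouge_40 and the fingers below 0.05 N); the robot touches nothing.
It fails at once if the mallet is moved by more than 20 mm (distance of mallet from where it was at the start of the episode above 0.02 m).
It fails at once if a gouge is dropped: it moves faster than 0.7 m/s while no finger holds it (a fall of some 25 mm) ((linear speed of gouge_8 above 0.7 m/s and contact force between gouge_8 and the fingers below 0.05 N) or (linear speed of gouge_16 above 0.7 m/s and contact force between gouge_16 and the fingers below 0.05 N) or (linear speed of gouge_26 above 0.7 m/s and contact force between gouge_26 and the fingers below 0.05 N) or (linear speed of gouge_40 above 0.7 m/s and contact force between gouge_40 and the fingers below 0.05 N)).
It also fails if it takes over 112 s, if anything falls off the work surface, if the arm or the gripper's body presses on something with over 40 N, if the wrist force passes 120 N, or if a joint passes its speed limit or range.

## Robot

A 7-joint arm with a two-finger parallel gripper is mounted at the origin on the work surface. World frame = base frame: x ahead of the robot, y to its left, z up, the work surface at z = 0. Lengths are in m, angles in rad, forces in N, time in s.
With the tool pointing down it reaches from about 0.425 to 0.925 m from the base axis. Payload 6.8 kg.
Tool frame: the origin (TCP) lies at the very end of the fingers, on their centre line; the grasp point (between the pads) lies 19 mm behind it; z points along the fingers, y is the line along which they close (so a half turn about z gives the same grasp; the last joint's range is limited). The gripper opens to 85 mm and grips with 20 to 120 N. Pads are 22 mm wide; open, the fingers measure 114 mm over their backs; the gripper's body (76 mm by 85 mm) begins 54 mm behind the grasp point. The pads swing forward as they close: fully open they stand 13 mm farther back than shut.
Start: joints at [-1.219, 0.477, 0.022, 1.555, -0.011, 1.109, -0.083], TCP at [0.3, 0.605, 0.231] pointing down, gripper open.
Joint ranges: [-2.96, 2.96], [-0.34, 2.1], [-1.41, 1.46], [0.24, 2.44], [-1.37, 4.51], [0.17, 1.92], [-2.96, 2.96]. Speed limits (rad/s): [2.39, 2.39, 3.14, 3.14, 3.14, 3.14, 3.14].

## Interface

Orientations are given as a unit quaternion [w, x, y, z].
In Python, from station import get_obs, read_camera, hand_in gives the robot as it stands.
- The arm moves only by the tool arm_command, never from a script. Its argument "commands" is one flat list of numbers, 7 for each row, row after row: the shift along the tool's x, y, z in m, then the turn, a rotation vector about the tool's x, y, z in degrees, then the opening, from 0 (shut) to 1 (fully open). In form: [tx, ty, tz, rx, ry, rz, fingers, tx, ty, tz, rx, ry, rz, fingers, ...]. A call has 1 to 8 rows; each row is the pose to reach, as a shift and turn from the pose commanded when the call began, along the tool's axes at that moment; what a row does not reach only later rows make up. A row lasts 1/10 s, in which the tool goes at most 50 mm and 8.59 degrees, less where a joint would pass 70% of its speed; a pose out of reach is approached as far as the arm can. A call with a gripper value outside its range is refused whole. The fingers move at their own pace and stop on an object; "force" is the grip in N (left out, the last holds). Time passes only in rows, so rows that repeat a pose let the fingers close. It gives the time, the measured TCP pose, the force, the opening and the grip force at its end, in the units of the state.
- get_obs(): the state, without advancing time (a new reading comes with each control period).
- read_camera(name): name is "scene" or "top" or "wrist"; returns a dict with "img" (384x512x3 uint8, red, green, blue), "camera_matrix" (3x3 intrinsics, pixels), "pose" (4x4, takes a point from camera to world coordinates). Camera axes: x right, y down, z forward; pixel columns grow to the right and rows downward; lengths in m; the calibration is good to about 2 mm. A picture is of the moment at which its call begins. There is no depth.
- hand_in(): hands the job in; it is judged then, once.
The state is a dict: "t": time; "q": joint angles; "joint_vel": joint speeds; "joint_torque": joint torques, N m; "eef_pos": TCP position; "tool_rot": TCP orientation; "contact_force": force on the tool from outside, world axes, zero at the start; "torque": the same for the moment, N m; "gripper_width": opening from 0.0 (shut) to 1.0 (fully open); "grasp_force": force on a finger pad.
Only numpy, scipy, OpenCV 4.12 (cv2) and the standard library are available. Lean on these libraries where they do the work, as an engineer would, in place of code of your own. Each camera call takes 0.05 s, during which the arm holds its last target. There are 200 camera calls.

## Working session

There is one attempt and no reset: what is moved stays moved. The work goes in short steps, Python scripts to look and compute and a tool call to move; the robot and the scene stay as the last step left them, time stands still between calls to the robot, and variables do not carry over. Pictures are saved under pics/ and viewed, at most 14 in all, crops included, and the job is handed in when it is done.

Besides the shell and the picture viewer there is one more tool, called after ">>>" in YAML: its name, and indented under it one key for each argument. arm_command: Moves the arm, as the interface text tells. Its arguments: {"type":"object","properties":{"commands":{"type":"array","items":{"type":"number"}},"force":{"type":"number"}},"required":["commands"]}

```bash
mkdir -p pics; ls; python3 - <<'E'
from station import *
import cv2,numpy as np
o=get_obs(); print({k:np.round(v,3).tolist() for k,v in o.items()})
for n in ["top","scene"]:
    r=read_camera(n); cv2.imwrite(f"pics/{n}0.png",r["img"][:,:,::-1]); np.savez(f"{n}0.npz",**r); print(n,r["camera_matrix"].round(1).tolist(),r["pose"].round(3).tolist())
E
```

```text
pics
{'t': 0.0, 'q': [-1.219, 0.478, 0.022, 1.556, -0.012, 1.109, -0.083], 'joint_vel': [-0.002, -0.0, 0.0, 0.001, -0.0, -0.001, 0.0], 'joint_torque': [-0.0, -59.644, 1.608, -28.12, 0.012, 0.009, 0.0], 'eef_pos': [0.299, 0.604, 0.23], 'tool_rot': [-0.0, 0.228, 0.974, -0.001], 'contact_force': [0.518, -0.275, -1.052], 'torque': [0.032, -0.01, -0.012], 'grasp_force': 0.0, 'gripper_width': 1.004}
top [[421.4, 0.0, 247.8], [0.0, 421.4, 192.9], [0.0, 0.0, 1.0]] [[-0.076, -0.972, 0.223, 0.363], [-0.997, 0.075, -0.012, 0.022], [-0.005, -0.224, -0.975, 1.382], [0.0, 0.0, 0.0, 1.0]]
scene [[425.8, 0.0, 256.3], [0.0, 425.8, 193.9], [0.0, 0.0, 1.0]] [[0.711, 0.397, -0.581, 1.412], [0.704, -0.391, 0.594, -0.792], [0.009, -0.831, -0.557, 0.807], [0.0, 0.0, 0.0, 1.0]]
```

View pics/top0.png

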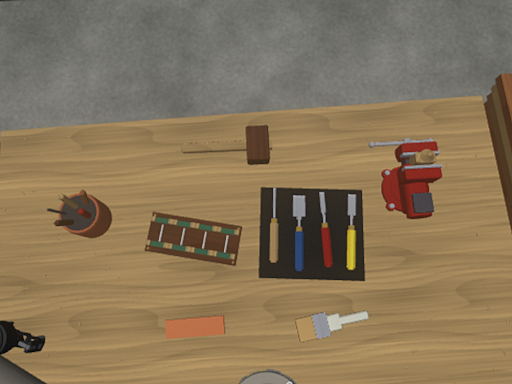

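View pics/scene0.png

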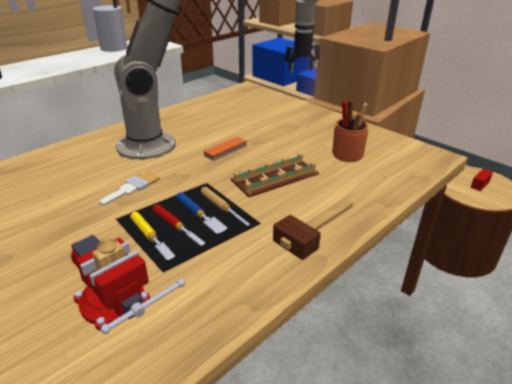

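The vice is on the right (-y), around top px (415,180). So gouge_8 (pale) goes to place 1, the left end of the rest, and gouge_40 (blue) goes to place 4. The mat handles are at about (274,240), (299,250), (327,250) and (351,248). The rest is at about (194,238), slightly turned.

```bash
cat > h.py <<'E'
import numpy as np,cv2
R={'blue':((105,120,60),(125,255,255)),'red':((0,150,60),(6,255,255)),'yellow':((24,170,120),(34,255,255)),'green':((45,60,40),(90,255,255)),'white':((0,0,170),(180,70,255)),'pale':((12,60,150),(24,160,255))}
def mask(img,c,roi=None):
    h=cv2.cvtColor(img,cv2.COLOR_RGB2HSV); m=cv2.inRange(h,*R[c])
    if roi: z=np.zeros_like(m); a,b,c_,d=roi; z[b:d,a:c_]=m[b:d,a:c_]; m=z
    return m
def ray(r,p,z):
    K,T=r["camera_matrix"],r["pose"]; d=T[:3,:3]@np.linalg.solve(K,[p[0],p[1],1]); o=T[:3,3]
    return o+d*(z-o[2])/d[2]
def tri(r1,p1,r2,p2):
    P=[r["camera_matrix"]@np.linalg.inv(r["pose"])[:3] for r in (r1,r2)]
    X=cv2.triangulatePoints(P[0],P[1],np.float64(p1).reshape(2,1),np.float64(p2).reshape(2,1))[:,0]; return X[:3]/X[3]
def blobs(m,amin=6):
    n,l,s,c=cv2.connectedComponentsWithStats(m); return [(c[i].round(1).tolist(),int(s[i,4]),s[i,:4].tolist()) for i in range(1,n) if s[i,4]>=amin]
def project(r,X):
    q=np.linalg.inv(r["pose"])@np.append(X,1); q=r["camera_matrix"]@q[:3]; return q[:2]/q[2]
E
python3 - <<'E'
from h import *
t=dict(np.load("top0.npz"));s=dict(np.load("scene0.npz"))
rois={'top':{'mat':(262,190,362,278),'rest':(140,205,245,268)},'scene':{'mat':(118,185,258,265),'rest':(228,150,320,195)}}
C={}
for n,r in(('top',t),('scene',s)):
    for c in('pale','blue','red','yellow'):
        b=max(blobs(mask(r["img"],c,rois[n]['mat'])) or [None],key=lambda b:b[1] if b else 0); print(n,c,b); C[n,c]=b
    for c in('green','white'):
        print(n,c,*blobs(mask(r["img"],c,rois[n]['rest']),3),sep='\n ')
for c in('pale','blue','red','yellow'):
    if C['top',c] and C['scene',c]: print(c,ray(t,C['top',c][0],.015).round(3),tri(t,C['top',c][0],s,C['scene',c][0]).round(3))
i=np.hstack([cv2.resize(t["img"][200:285,140:245],None,fx=4,fy=4)[:330,:400],cv2.resize(s["img"][145:200,225:325],None,fx=4,fy=6)[:330]]); cv2.imwrite("pics/c1.png",i[:,:,::-1])
E
```

```text
top pale ([272.6, 240.1], 177, [270, 219, 6, 43])
top blue ([298.5, 250.7], 307, [295, 232, 8, 39])
top red ([326.4, 246.9], 346, [321, 227, 12, 41])
top yellow ([350.7, 249.7], 277, [346, 230, 9, 40])
top
 green
 ([161.6, 220.0], 55, [156, 217, 12, 7])
 ([183.5, 223.4], 56, [177, 221, 13, 6])
 ([205.3, 227.1], 59, [199, 224, 13, 7])
 ([227.3, 230.8], 59, [221, 228, 13, 7])
 ([156.4, 243.5], 57, [150, 241, 13, 6])
 ([178.7, 247.2], 57, [172, 245, 14, 6])
 ([200.9, 251.0], 59, [195, 248, 13, 7])
 ([223.0, 254.7], 62, [217, 252, 13, 7])
top
 white
 ([160.5, 232.5], 8, [160, 229, 2, 8])
 ([183.0, 231.0], 3, [183, 230, 1, 3])
 ([204.5, 235.5], 8, [204, 232, 2, 8])
 ([182.0, 236.5], 4, [182, 235, 1, 4])
 ([225.9, 241.2], 13, [225, 236, 3, 12])
 ([159.0, 239.0], 3, [159, 238, 1, 3])
 ([181.0, 241.5], 4, [181, 240, 1, 4])
 ([202.8, 244.5], 6, [202, 242, 2, 6])
scene pale ([231.2, 251.3], 1560, [180, 226, 78, 39])
scene blue ([187.9, 202.2], 228, [176, 193, 25, 22])
scene red ([165.3, 214.5], 286, [152, 204, 30, 25])
scene yellow ([141.5, 222.9], 227, [131, 212, 23, 24])
scene
 green
 ([294.2, 158.4], 13, [291, 157, 7, 4])
 ([277.8, 163.2], 17, [274, 162, 9, 4])
 ([261.4, 168.3], 18, [258, 167, 8, 4])
 ([306.2, 167.3], 17, [303, 166, 8, 4])
 ([290.2, 172.3], 22, [287, 171, 8, 4])
 ([244.0, 173.5], 20, [240, 172, 9, 4])
 ([273.2, 177.8], 22, [269, 176, 9, 5])
 ([255.7, 183.5], 25, [251, 182, 10, 4])
scene
 white
pale [ 0.513 -0.063  0.015] [ 0.549 -0.061 -0.193]
blue [ 0.473 -0.143  0.015] [ 0.471 -0.144  0.021]
red [ 0.478 -0.234  0.015] [ 0.476 -0.234  0.021]
yellow [ 0.463 -0.311  0.015] [ 0.462 -0.31   0.022]
```

View pics/c1.png

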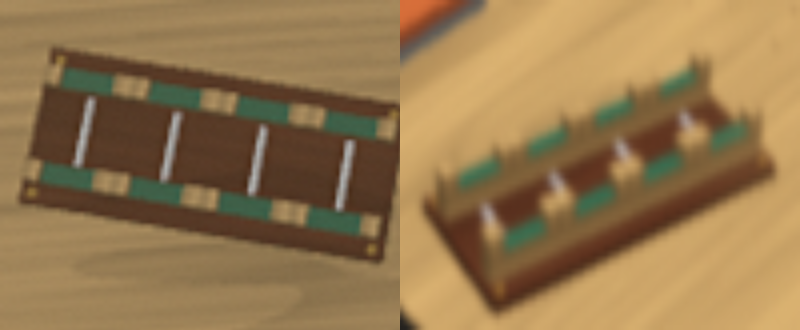

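The top view shows 8 green floors. The scene view shows the same 8, partly hidden by the cheeks, and the white centre lines are clear in the top view.

```bash
python3 - <<'E'
from h import *
t=dict(np.load("top0.npz"));s=dict(np.load("scene0.npz"))
far=[[161.6,220],[183.5,223.4],[205.3,227.1],[227.3,230.8]];near=[[156.4,243.5],[178.7,247.2],[200.9,251],[223,254.7]]
sf=[[306.2,167.3],[290.2,172.3],[273.2,177.8],[255.7,183.5]]
sn=[[294.2,158.4],[277.8,163.2],[261.4,168.3],[244,173.5]]
print([tri(t,a,s,b).round(3).tolist() for a,b in zip(far+near,sf+sn)])
for z in(.025,.03,.035):
    F=np.array([ray(t,p,z) for p in far]);N=np.array([ray(t,p,z) for p in near])
    print(z,'pitch',np.linalg.norm(F[3]-F[0])/3,'battens',np.linalg.norm(F-N,axis=1).mean())
    d=(F-N).mean(0);d/=np.linalg.norm(d);print(' yaw',np.degrees(np.arctan2(d[1],d[0])).round(1),'places',((F+N)/2+d*.059).round(4)[:,:2].tolist(), np.degrees(np.arctan2(*(F[0]-F[3])[:2])).round(1))
for c in('pale','blue','red','yellow'):
    m=mask(t["img"],c,(262,190,362,278)); n,l,st,_=cv2.connectedComponentsWithStats(m); k=1+np.argmax(st[1:,4]); ys,xs=np.where(l==k)
    P=np.array([ray(t,p,.02)[:2] for p in zip(xs,ys)],np.float32); v=cv2.fitLine(P,cv2.DIST_L2,0,.01,.01).ravel(); d=v[:2]*np.sign(v[0]); u=(P-P.mean(0))@d
    g=P.mean(0)+d*((np.percentile(u,[1,99]).sum()/2)+.005)
    print(c,'yaw',np.degrees(np.arctan2(d[1],d[0])).round(1),'len',np.ptp(u).round(3),'wid',np.ptp((P-P.mean(0))@[-d[1],d[0]]).round(3),'grip',g.round(3))
E
```

```text
[[0.604, 0.291, 0.028], [0.587, 0.221, 0.029], [0.57, 0.151, 0.029], [0.553, 0.081, 0.029], [0.529, 0.311, 0.027], [0.512, 0.239, 0.028], [0.495, 0.169, 0.028], [0.477, 0.099, 0.028]]
0.025 pitch 0.0724747394065025 battens 0.07792461484408472
 yaw -13.8 places [[0.6243, 0.2875], [0.6073, 0.2166], [0.5898, 0.1463], [0.5725, 0.0762]] 13.7
0.03 pitch 0.07220761780264427 battens 0.0776374065247773
 yaw -13.8 places [[0.6235, 0.2865], [0.6066, 0.2158], [0.5892, 0.1458], [0.5719, 0.0759]] 13.7
0.035 pitch 0.07194049619878613 battens 0.07735019820546993
 yaw -13.8 places [[0.6228, 0.2855], [0.6059, 0.2151], [0.5885, 0.1453], [0.5714, 0.0757]] 13.7
pale yaw -6.2 len 0.136 wid 0.014 grip [ 0.518 -0.064]
blue yaw -5.9 len 0.122 wid 0.023 grip [ 0.477 -0.143]
red yaw -1.4 len 0.128 wid 0.029 grip [ 0.482 -0.234]
yellow yaw -8.6 len 0.126 wid 0.025 grip [ 0.469 -0.311]
```

```bash
cat >> h.py <<'E'
from scipy.spatial.transform import Rotation as Ro
def go(*targets):
    "targets: (x,y,z,gouge yaw deg) -> shift and turn in the present tool frame"
    from station import get_obs
    o=get_obs(); q=o["tool_rot"]; A=Ro.from_quat([q[1],q[2],q[3],q[0]])
    print('t',o['t'],'q',np.round(o['q'],2),'tcp',np.round(o['eef_pos'],4))
    for x,y,z,w in targets:
        w=np.radians(w+180); B=Ro.from_matrix(np.c_[[np.cos(w),np.sin(w),0],[np.sin(w),-np.cos(w),0],[0,0,-1]])
        print(np.round(A.inv().apply(np.array([x,y,z])-o["eef_pos"]),4).tolist(),np.round(np.degrees((A.inv()*B).as_rotvec()),1).tolist())
E
python3 -c "
from h import *;go((.518,-.064,.2,-6.2))"
```

```text
t 0.1 q [-1.22  0.48  0.02  1.56 -0.01  1.11 -0.08] tcp [0.2993 0.6044 0.2304]
[-0.4926, -0.5019, 0.0313] [-0.1, -0.0, -20.1]
```

>>> arm_command:
  commands: [-0.246,-0.251,0.015,0,0,-10,1,-0.246,-0.251,0.015,0,0,-10,1,-0.246,-0.251,0.015,0,0,-10,1,-0.246,-0.251,0.015,0,0,-10,1,-0.493,-0.502,0.031,0,0,-20,0.7,-0.493,-0.502,0.031,0,0,-20,0.7,-0.493,-0.502,0.031,0,0,-20,0.7,-0.493,-0.502,0.031,0,0,-20,0.7]

```text
t: 0.9
eef_pos: [0.4237, 0.2238, 0.2137]
tool_rot: [-0.0, 0.055, 0.998, 0.0]
contact_force: [0.9, 0.1, 0.9]
gripper_width: 0.699
grasp_force: 0.0
```

```bash
python3 -c "
from h import *;go((.518,-.064,.2,-6.2))"
```

```text
t 0.9 q [-0.7   0.17  0.09  2.03 -0.02  0.94  0.86] tcp [0.4237 0.2238 0.2137]
[-0.1256, -0.2756, 0.0137] [0.0, -0.0, -0.1]
```

>>> arm_command:
  commands: [-0.126,-0.276,0.014,0,0,0,0.7,-0.126,-0.276,0.014,0,0,0,0.7,-0.126,-0.276,0.014,0,0,0,0.7,-0.126,-0.276,0.014,0,0,0,0.7,-0.126,-0.276,0.014,0,0,0,0.7,-0.126,-0.276,0.014,0,0,0,0.7,-0.126,-0.276,0.014,0,0,0,0.7,-0.126,-0.276,0.014,0,0,0,0.7]

```text
t: 1.7
eef_pos: [0.518, -0.0639, 0.1995]
tool_rot: [-0.0, 0.057, 0.998, -0.0]
contact_force: [-0.0, 1.7, -0.7]
gripper_width: 0.699
grasp_force: 0.0
```

```bash
python3 - <<'E'
from h import *
from station import *
go((.518,-.064,.1,-6.2))
r=read_camera("wrist"); np.savez("w1.npz",**r); cv2.imwrite("pics/w1.png",r["img"][:,:,::-1]); print(r["pose"].round(3).tolist(),r["camera_matrix"][0,0])
print(project(r,[.518,-.064,.016]))
E
```

```text
t 1.7 q [-0.25  0.27  0.3   1.97 -0.1   0.92  1.56] tcp [ 0.518  -0.0639  0.1995]
[-0.0001, -0.0, 0.0995] [-0.0, -0.1, -0.4]
[[0.115, 0.939, 0.325, 0.436], [0.993, -0.108, -0.039, -0.054], [-0.001, 0.328, -0.945, 0.344], [0.0, 0.0, 0.0, 1.0]] 290.4860468668973
[261.91536947 160.4145546 ]
```

View pics/w1.png

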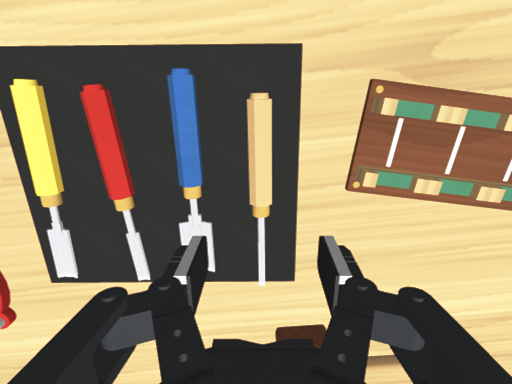

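The wrist view shows all four handles: yellow (38,140), red (108,145), blue (186,130) and pale (260,150). I'll measure them all from here.

```bash
python3 - <<'E'
from h import *
r=dict(np.load("w1.npz")); h=cv2.cvtColor(r["img"],cv2.COLOR_RGB2HSV)
for n,p in(('pale',(260,150)),('blue',(186,130)),('red',(110,150)),('yellow',(40,140))): print(n,h[p[1],p[0]],h[p[1],p[0]-6],h[p[1],p[0]+7])
print('ferrule',h[208,260],h[192,193])
R['pale']=((10,60,130),(21,150,255))
rois={'pale':(235,85,285,206),'blue':(160,60,210,205),'red':(75,80,140,205),'yellow':(5,75,70,197)}
for c in rois:
    m=mask(r["img"],c,rois[c]); n,l,st,_=cv2.connectedComponentsWithStats(m); k=1+np.argmax(st[1:,4]); ys,xs=np.where(l==k)
    P=np.array([ray(r,p,.018)[:2] for p in zip(xs,ys)],np.float32); v=cv2.fitLine(P,cv2.DIST_L2,0,.01,.01).ravel(); d=v[:2]*np.sign(v[0]); u=(P-v[2:])@d
    a,b=u.min(),u.max(); g=v[2:]+d*((a+b)/2+.005)
    print(c,'yaw',np.degrees(np.arctan2(d[1],d[0])).round(1),'len',(b-a).round(3),'wid',np.ptp((P-v[2:])@[-d[1],d[0]]).round(3),'grip',g.round(4), st[k])
E
```

```text
pale [ 22  91 246] [ 18 109 224] [ 22  97 246]
blue [108 169 204] [108 166 206] [107 163 197]
red [  1 193 223] [  1 192 223] [  1 193 225]
yellow [ 29 137 255] [ 30 135 255] [ 23 175 214]
ferrule [ 23 134 241] [ 22 135 240]
pale yaw -7.6 len 0.13 wid 0.029 grip [ 0.5123 -0.0719] [247  93  25 113 982]
blue yaw -6.0 len 0.13 wid 0.029 grip [ 0.4791 -0.1449] [ 167   68   36  119 3021]
red yaw -1.6 len 0.131 wid 0.032 grip [ 0.4848 -0.2351] [  80   84   55  116 3183]
yellow yaw -8.2 len 0.005 wid 0.001 grip [ 0.4106 -0.2955] [32 80  3  6  7]
```

```bash
python3 - <<'E'
from h import *
r=dict(np.load("w1.npz"))
R['pale']=((8,50,130),(26,160,255)); R['yellow']=((20,120,150),(34,255,255))
rois={'pale':(235,85,285,206),'yellow':(5,75,70,193)}
for c in rois:
    m=mask(r["img"],c,rois[c]); n,l,st,_=cv2.connectedComponentsWithStats(m); k=1+np.argmax(st[1:,4]); ys,xs=np.where(l==k)
    P=np.array([ray(r,p,.018)[:2] for p in zip(xs,ys)],np.float32); v=cv2.fitLine(P,cv2.DIST_L2,0,.01,.01).ravel(); d=v[:2]*np.sign(v[0]); u=(P-v[2:])@d
    a,b=u.min(),u.max(); g=v[2:]+d*((a+b)/2+.005)
    print(c,'yaw',np.degrees(np.arctan2(d[1],d[0])).round(1),'len',(b-a).round(3),'wid',np.ptp((P-v[2:])@[-d[1],d[0]]).round(3),'grip',g.round(4), st[k])
go((.519,-.065,.04,-6.2),(.519,-.065,.006,-6.2))
E
```

```text
pale yaw -6.0 len 0.13 wid 0.027 grip [ 0.5131 -0.066 ] [ 247   93   25  113 2644]
yellow yaw -8.5 len 0.128 wid 0.035 grip [ 0.4692 -0.3129] [  10   79   54  114 3449]
t 1.75 q [-0.25  0.26  0.3   1.97 -0.1   0.92  1.56] tcp [ 0.5179 -0.062   0.1995]
[-0.0016, -0.0029, 0.1595] [0.0, -0.1, -0.2]
[-0.0017, -0.0029, 0.1935] [0.0, -0.1, -0.2]
```

>>> arm_command:
  commands: [0.004,-0.002,0.05,0,0,0,0.7,0.004,-0.002,0.1,0,0,0,0.7,0.004,-0.002,0.15,0,0,0,0.7,0.004,-0.002,0.18,0,0,0,0.7,0.004,-0.002,0.193,0,0,0,0.7,0.004,-0.002,0.193,0,0,0,0.2,0.004,-0.002,0.193,0,0,0,0.1,0.004,-0.002,0.193,0,0,0,0.0]
  force: 50

```text
t: 2.55
eef_pos: [0.5154, -0.0635, 0.0087]
tool_rot: [0.001, 0.055, 0.998, 0.0]
contact_force: [0.2, -0.6, -1.8]
gripper_width: 0.287
grasp_force: 49.1
```

>>> arm_command:
  commands: [0,0,0,0,0,0,0,0,0,0,0,0,0,0,0,0,0,0,0,0,0]

```text
t: 2.85
eef_pos: [0.5155, -0.0635, 0.0086]
tool_rot: [0.002, 0.055, 0.998, 0.0]
contact_force: [-1.0, 1.7, 8.5]
gripper_width: 0.287
grasp_force: 50.3
```

>>> arm_command:
  commands: [0,0,-0.02,0,0,0,0,0,0,-0.05,0,0,0,0,0,0,-0.08,0,0,0,0,0,0,-0.11,0,0,0,0,0,0,-0.11,0,0,0,0,0,0,-0.11,0,0,0,0]

```text
t: 3.45
eef_pos: [0.5145, -0.0636, 0.1178]
tool_rot: [0.001, 0.055, 0.998, 0.0]
contact_force: [-0.6, 1.1, -1.3]
gripper_width: 0.29
grasp_force: 49.7
```

```bash
python3 - <<'E'
from h import *
from station import *
go((.5674,.3005,.12,-13.8))
r=read_camera("wrist"); np.savez("w2.npz",**r); cv2.imwrite("pics/w2.png",r["img"][:,:,::-1])
E
```

```text
t 3.45 q [-0.23  0.38  0.28  2.05 -0.15  0.74  1.61] tcp [ 0.5145 -0.0636  0.1178]
[-0.0124, 0.3678, -0.002] [0.0, 0.1, 7.5]
```

View pics/w2.png

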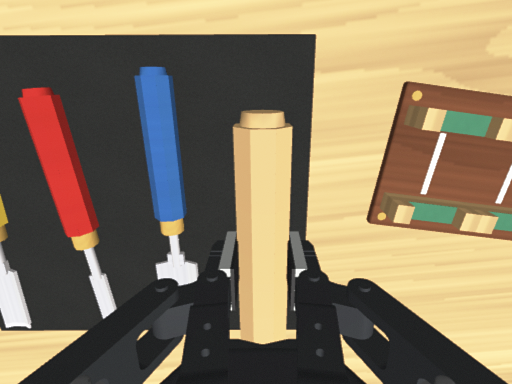

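The pale gouge is held and level, with its butt at about (263,118). I'll check the grip offset and go above place 1, then take a close look at the floors.

```bash
python3 - <<'E'
from h import *
r=dict(np.load("w2.npz")); T=np.array([.5145,-.0636]); w=np.radians(-6.3); d=np.array([np.cos(w),np.sin(w)])
for z in(.112,.125,.138):print(z,project(r,[*(T-.068*d),z]).round(1), project(r,[*T,z]).round(1))
E
```

```text
0.112 [261.  116.1] [261.4 235.7]
0.125 [260.9 119. ] [261.3 247.5]
0.138 [260.8 122.6] [261.2 261.5]
```

>>> arm_command:
  commands: [-0.012,0.368,-0.002,0,0,7.5,0,-0.012,0.368,-0.002,0,0,7.5,0,-0.012,0.368,-0.002,0,0,7.5,0,-0.012,0.368,-0.002,0,0,7.5,0,-0.012,0.368,-0.002,0,0,7.5,0,-0.012,0.368,-0.002,0,0,7.5,0,-0.012,0.368,-0.002,0,0,7.5,0,-0.012,0.368,-0.002,0,0,7.5,0]

```text
t: 4.3
eef_pos: [0.5647, 0.3077, 0.1169]
tool_rot: [-0.001, 0.117, 0.993, 0.001]
contact_force: [-0.7, 0.5, -1.8]
gripper_width: 0.289
grasp_force: 49.8
```

>>> arm_command:
  commands: [0,0,0,0,0,0,0,0,0,0,0,0,0,0]

```text
t: 4.5
eef_pos: [0.5659, 0.2993, 0.1173]
tool_rot: [-0.001, 0.121, 0.993, -0.001]
contact_force: [0.7, -0.4, -2.3]
gripper_width: 0.288
grasp_force: 49.8
```

```bash
python3 - <<'E'
from h import *
from station import *
go((.5674,.3005,.05,-13.8))
r=read_camera("wrist"); np.savez("w3.npz",**r); cv2.imwrite("pics/w3.png",r["img"][:,:,::-1])
print(*blobs(mask(r["img"],'green'),30),sep='\n')
E
```

```text
t 4.5 q [-0.77  0.55  0.25  1.75 -0.17  0.86  0.89] tcp [0.5659 0.2993 0.1173]
[-0.0013, 0.0017, 0.0673] [-0.2, -0.1, -0.0]
([4.3, 144.7], 181, [0, 135, 16, 20])
([78.7, 144.3], 925, [54, 135, 53, 20])
([170.2, 144.4], 1018, [144, 135, 54, 20])
([17.4, 230.3], 570, [0, 223, 42, 16])
([97.5, 230.2], 693, [75, 223, 49, 16])
([179.6, 230.4], 748, [156, 223, 49, 16])
```

View pics/w3.png

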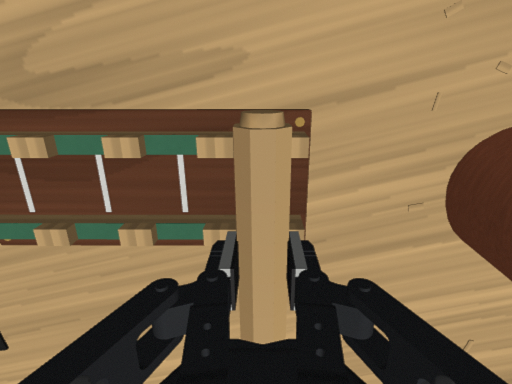

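The rest is square below the gripper and the handle sits over place 1. The place 2 and 3 floors at (170,144), (180,230), (79,144) and (98,230) give a check.

```bash
python3 - <<'E'
from h import *
r=dict(np.load("w3.npz"))
for z in(.028,.03,.032):
    N=np.array([ray(r,p,z)[:2] for p in([170.2,144.4],[78.7,144.3])]);F=np.array([ray(r,p,z)[:2] for p in([179.6,230.4],[97.5,230.2])])
    d=(F-N).mean(0);L=np.linalg.norm(d);d/=L; e=(N+F)/2
    print(z,'batten',L.round(4),'pitch',np.linalg.norm(e[0]-e[1]).round(4),'yaw',np.degrees(np.arctan2(d[1],d[0])).round(2),'grip p1-4',[(e[0]+(e[0]-e[1])*k+d*.001).round(4).tolist() for k in(1,0,-1,-2)])
E
```

```text
0.028 batten 0.0781 pitch 0.0742 yaw -13.46 grip p1-4 [[0.5686, 0.2988], [0.5507, 0.2267], [0.5329, 0.1547], [0.515, 0.0826]]
0.03 batten 0.0774 pitch 0.0736 yaw -13.46 grip p1-4 [[0.5679, 0.299], [0.5502, 0.2275], [0.5325, 0.1561], [0.5148, 0.0846]]
0.032 batten 0.0767 pitch 0.073 yaw -13.46 grip p1-4 [[0.5672, 0.2992], [0.5496, 0.2283], [0.5321, 0.1575], [0.5145, 0.0867]]
```

>>> arm_command:
  commands: [-0.0015,0.001,0.03,0,0,0,0,-0.0015,0.001,0.05,0,0,0,0,-0.0015,0.001,0.065,0,0,0,0,-0.0015,0.001,0.072,0,0,0,0,-0.0015,0.001,0.077,0,0,0,0,-0.0015,0.001,0.077,0,0,0,0,-0.0015,0.001,0.077,0,0,0,0]

```text
t: 5.25
eef_pos: [0.5689, 0.3014, 0.0426]
tool_rot: [0.0, 0.121, 0.993, 0.0]
contact_force: [-0.2, 0.9, -1.3]
gripper_width: 0.288
grasp_force: 49.8
```

>>> arm_command:
  commands: [0,0,0.001,0,0,0,0,0,0,0.002,0,0,0,0,0,0,0.002,0,0,0,0]

```text
t: 5.55
eef_pos: [0.5684, 0.3014, 0.0401]
tool_rot: [0.0, 0.12, 0.993, 0.0]
contact_force: [0.7, 0.7, -1.4]
gripper_width: 0.288
grasp_force: 49.8
```

>>> arm_command:
  commands: [0,0,0.001,0,0,0,0,0,0,0.002,0,0,0,0,0,0,0.0025,0,0,0,0,0,0,0.003,0,0,0,0]

```text
t: 5.95
eef_pos: [0.5683, 0.3012, 0.0368]
tool_rot: [-0.0, 0.121, 0.993, -0.0]
contact_force: [-0.3, 0.8, -1.7]
gripper_width: 0.289
grasp_force: 49.8
```

>>> arm_command:
  commands: [0,0,0.001,0,0,0,0,0,0,0.0015,0,0,0,0]

```text
t: 6.15
eef_pos: [0.5684, 0.3012, 0.0353]
tool_rot: [-0.0, 0.121, 0.993, -0.0]
contact_force: [0.3, 0.1, -2.3]
gripper_width: 0.289
grasp_force: 49.8
```

>>> arm_command:
  commands: [0,0,0.001,0,0,0,0,0,0,0.002,0,0,0,0,0,0,0.002,0,0,0,0]

```text
t: 6.45
eef_pos: [0.5682, 0.3012, 0.0332]
tool_rot: [-0.0, 0.121, 0.993, -0.0]
contact_force: [0.5, -0.7, -1.3]
gripper_width: 0.287
grasp_force: 49.8
```

>>> arm_command:
  commands: [0,0,0.001,0,0,0,0,0,0,0.001,0,0,0,0]

```text
t: 6.65
eef_pos: [0.5684, 0.3013, 0.0327]
tool_rot: [0.0, 0.121, 0.993, 0.0]
contact_force: [-1.4, -0.3, 1.3]
gripper_width: 0.288
grasp_force: 50.2
```

>>> arm_command:
  commands: [0,0,0,0,0,0,0.35,0,0,0,0,0,0,0.5,0,0,0,0,0,0,0.55,0,0,-0.03,0,0,0,0.55,0,0,-0.08,0,0,0,0.6,0,0,-0.12,0,0,0,0.7,0,0,-0.12,0,0,0,0.7]

```text
t: 7.35
eef_pos: [0.5722, 0.3029, 0.159]
tool_rot: [0.004, 0.121, 0.993, 0.004]
contact_force: [0.6, -0.2, 0.1]
gripper_width: 0.702
grasp_force: 0.0
```

```bash
python3 - <<'E'
from h import *
from station import *
go((.4828,-.2345,.16,-1.5))
r=read_camera("wrist"); np.savez("w4.npz",**r); cv2.imwrite("pics/w4.png",r["img"][:,:,::-1])
E
```

```text
t 7.35 q [-0.78  0.51  0.27  1.72 -0.16  0.93  0.88] tcp [0.5722 0.3029 0.159 ]
[-0.0421, -0.5431, -0.0052] [0.4, 0.5, -12.4]
```

View pics/w4.png

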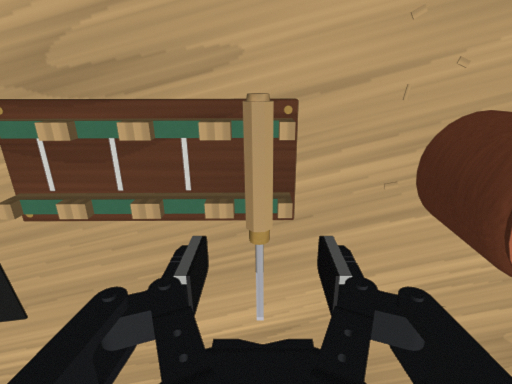

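Gouge_8 lies in place 1, with its handle at (258,165), about 3 mm off the notch centre at (254.5,130), and level. Red is next.

>>> arm_command:
  commands: [-0.042,-0.543,-0.005,0.4,0.5,-12.4,0.65,-0.042,-0.543,-0.005,0.4,0.5,-12.4,0.65,-0.042,-0.543,-0.005,0.4,0.5,-12.4,0.65,-0.042,-0.543,-0.005,0.4,0.5,-12.4,0.65,-0.042,-0.543,-0.005,0.4,0.5,-12.4,0.65,-0.042,-0.543,-0.005,0.4,0.5,-12.4,0.65,-0.042,-0.543,-0.005,0.4,0.5,-12.4,0.65,-0.042,-0.543,-0.005,0.4,0.5,-12.4,0.65]

```text
t: 8.2
eef_pos: [0.5014, -0.0951, 0.155]
tool_rot: [-0.006, 0.012, 1.0, -0.003]
contact_force: [1.4, -0.5, 0.4]
gripper_width: 0.648
grasp_force: 0.0
```

```bash
python3 -c "
from h import *;go((.484,-.2345,.16,-1.5))"
```

```text
t 8.2 q [-0.21  0.31  0.32  2.03 -0.12  0.83  1.73] tcp [ 0.5014 -0.0951  0.155 ]
[0.014, -0.1399, -0.004] [-0.3, -0.6, 0.1]
```

>>> arm_command:
  commands: [0.014,-0.14,-0.004,0,0,0,0.65,0.014,-0.14,-0.004,0,0,0,0.65,0.014,-0.14,-0.004,0,0,0,0.65,0.014,-0.14,-0.004,0,0,0,0.65,0.014,-0.14,-0.004,0,0,0,0.65,0.014,-0.14,-0.004,0,0,0,0.65]

```text
t: 8.8
eef_pos: [0.4853, -0.2312, 0.1601]
tool_rot: [-0.006, 0.012, 1.0, -0.002]
contact_force: [-0.6, 0.5, -0.6]
gripper_width: 0.653
grasp_force: 0.0
```

```bash
cat >> h.py <<'E'
R['pale']=((8,50,130),(26,160,255)); R['yellow']=((20,120,150),(34,255,255)); R['white']=((0,0,170),(180,70,255))
def handle(r,c,roi=None):
    m=mask(r["img"],c,roi); n,l,st,_=cv2.connectedComponentsWithStats(m); k=1+np.argmax(st[1:,4]); ys,xs=np.where(l==k)
    P=np.array([ray(r,p,.018)[:2] for p in zip(xs,ys)],np.float32); v=cv2.fitLine(P,cv2.DIST_L2,0,.01,.01).ravel(); d=v[:2]*np.sign(v[0]); u=(P-v[2:])@d
    a,b=u.min(),u.max(); g=v[2:]+d*((a+b)/2+.005); yaw=np.degrees(np.arctan2(d[1],d[0]))
    print(c,'yaw',yaw.round(1),'len',(b-a).round(3),'grip',g.round(4),st[k]); return g,yaw
E
python3 - <<'E'
from h import *
from station import *
r=read_camera("wrist"); np.savez("w5.npz",**r)
g,y=handle(r,'red',(180,0,340,384)); go((*g,.16,y),(*g,.004,y))
E
```

```text
red yaw -1.4 len 0.132 grip [ 0.4857 -0.2343] [ 246  100   28  127 3266]
t 8.85 q [ 0.02  0.35  0.37  1.97 -0.16  0.86  2.02] tcp [ 0.4855 -0.231   0.1603]
[-0.0003, -0.0034, 0.0003] [-0.3, -0.6, 0.1]
[-0.002, -0.0026, 0.1563] [-0.3, -0.6, 0.1]
```

>>> arm_command:
  commands: [-0.001,-0.003,0.05,-0.3,-0.6,0,0.65,-0.001,-0.003,0.1,-0.3,-0.6,0,0.65,-0.001,-0.003,0.135,-0.3,-0.6,0,0.65,-0.001,-0.003,0.151,-0.3,-0.6,0,0.65,-0.001,-0.003,0.1535,-0.3,-0.6,0,0.6,-0.001,-0.003,0.1535,-0.3,-0.6,0,0.2,-0.001,-0.003,0.1535,-0.3,-0.6,0,0.1,-0.001,-0.003,0.1535,-0.3,-0.6,0,0]
  force: 50

```text
t: 9.65
eef_pos: [0.4858, -0.2368, 0.0088]
tool_rot: [0.002, 0.012, 1.0, -0.001]
contact_force: [-0.0, 0.2, -0.9]
gripper_width: 0.288
grasp_force: 49.2
```

>>> arm_command:
  commands: [0,0,0,0,0,0,0,0,0,0,0,0,0,0]

```text
t: 9.85
eef_pos: [0.4858, -0.2368, 0.0087]
tool_rot: [0.002, 0.012, 1.0, -0.0]
contact_force: [0.2, 2.0, 7.7]
gripper_width: 0.291
grasp_force: 50.2
```

>>> arm_command:
  commands: [0,0,-0.02,0,0,0,0,0,0,-0.05,0,0,0,0,0,0,-0.08,0,0,0,0,0,0,-0.11,0,0,0,0,0,0,-0.11,0,0,0,0,0,0,-0.11,0,0,0,0]

```text
t: 10.45
eef_pos: [0.4849, -0.2367, 0.118]
tool_rot: [0.001, 0.013, 1.0, -0.0]
contact_force: [0.4, 0.9, -2.5]
gripper_width: 0.291
grasp_force: 49.8
```

```bash
python3 -c "
from h import *;go((.550,.228,.12,-13.7))"
```

```text
t 10.45 q [ 0.05  0.41  0.36  2.   -0.21  0.76  2.08] tcp [ 0.4849 -0.2367  0.118 ]
[-0.0534, 0.4662, -0.0023] [-0.0, 0.1, 12.3]
```

>>> arm_command:
  commands: [-0.053,0.466,-0.002,0,0,12.3,0,-0.053,0.466,-0.002,0,0,12.3,0,-0.053,0.466,-0.002,0,0,12.3,0,-0.053,0.466,-0.002,0,0,12.3,0,-0.053,0.466,-0.002,0,0,12.3,0,-0.053,0.466,-0.002,0,0,12.3,0,-0.053,0.466,-0.002,0,0,12.3,0,-0.053,0.466,-0.002,0,0,12.3,0]

```text
t: 11.25
eef_pos: [0.5385, 0.159, 0.1174]
tool_rot: [-0.001, 0.12, 0.993, -0.001]
contact_force: [0.8, -0.5, -1.7]
gripper_width: 0.287
grasp_force: 49.8
```

```bash
python3 -c "
from h import *;go((.550,.228,.12,-13.7))"
```

```text
t 11.25 q [-0.66  0.45  0.34  1.95 -0.2   0.78  1.12] tcp [0.5385 0.159  0.1174]
[0.0052, 0.0697, -0.0028] [-0.1, -0.1, -0.0]
```

>>> arm_command:
  commands: [0.005,0.07,-0.003,0,0,0,0,0.005,0.07,-0.003,0,0,0,0,0.005,0.07,-0.003,0,0,0,0,0.005,0.07,-0.003,0,0,0,0,0.005,0.07,-0.003,0,0,0,0]

```text
t: 11.75
eef_pos: [0.551, 0.2239, 0.1211]
tool_rot: [-0.0, 0.121, 0.993, -0.001]
contact_force: [0.2, -0.2, -1.2]
gripper_width: 0.292
grasp_force: 49.8
```

```bash
python3 - <<'E'
from h import *
from station import *
go((.550,.228,.036,-13.7))
r=read_camera("wrist"); np.savez("w6.npz",**r); cv2.imwrite("pics/w6.png",r["img"][:,:,::-1])
b=blobs(mask(r["img"],'green'),30);print(*b,sep='\n'); print([ray(r,x[0],.03)[:2].round(4).tolist() for x in b])
E
```

```text
t 11.75 q [-0.74  0.49  0.33  1.87 -0.21  0.82  1.02] tcp [0.551  0.2239 0.1211]
[0.002, 0.0039, 0.0851] [-0.2, 0.0, -0.2]
([177.2, 138.9], 972, [151, 129, 53, 20])
([293.2, 139.5], 48, [292, 129, 3, 20])
([339.2, 138.3], 285, [331, 129, 17, 20])
([86.6, 138.9], 884, [62, 130, 52, 19])
([104.5, 225.2], 691, [82, 217, 48, 17])
([331.8, 225.1], 216, [324, 217, 16, 17])
([185.8, 225.4], 740, [162, 218, 49, 16])
[[0.4944, 0.1672], [0.5175, 0.2587], [0.5255, 0.2951], [0.4766, 0.0956], [0.5526, 0.0774], [0.6015, 0.2764], [0.5703, 0.1486]]
```

View pics/w6.png

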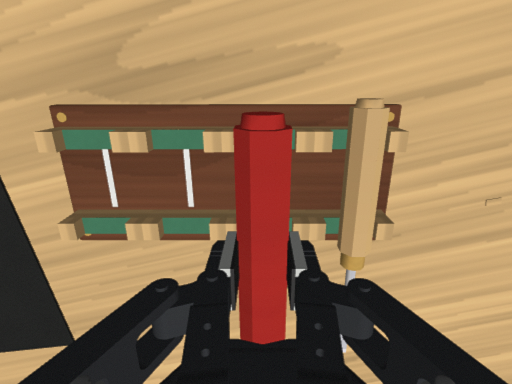

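Red is over place 2. The floors of 3 and 4 confirm the targets: place 2 (0.551,0.2285), place 3 (0.533,0.1575) and place 4 (0.5155,0.0865).

>>> arm_command:
  commands: [0.001,0.004,0.03,0,0,0,0,0.001,0.004,0.055,0,0,0,0,0.001,0.004,0.07,0,0,0,0,0.001,0.004,0.079,0,0,0,0,0.001,0.004,0.083,0,0,0,0,0.001,0.004,0.085,0,0,0,0,0.001,0.004,0.086,0,0,0,0,0.001,0.004,0.086,0,0,0,0]

```text
t: 12.6
eef_pos: [0.552, 0.2308, 0.0366]
tool_rot: [0.001, 0.12, 0.993, 0.0]
contact_force: [0.4, -0.4, -1.9]
gripper_width: 0.288
grasp_force: 49.8
```

>>> arm_command:
  commands: [0,0,0.001,0,0,0,0,0,0,0.001,0,0,0,0]

```text
t: 12.8
eef_pos: [0.5517, 0.2308, 0.0353]
tool_rot: [0.001, 0.12, 0.993, -0.0]
contact_force: [0.6, -0.4, -2.7]
gripper_width: 0.29
grasp_force: 49.8
```

>>> arm_command:
  commands: [0,-0.001,0.001,0,0,0,0,0,-0.001,0.002,0,0,0,0,0,-0.001,0.003,0,0,0,0,0,-0.001,0.003,0,0,0,0]

```text
t: 13.2
eef_pos: [0.5513, 0.2295, 0.0327]
tool_rot: [0.0, 0.12, 0.993, -0.0]
contact_force: [-2.7, -1.6, 7.3]
gripper_width: 0.29
grasp_force: 50.8
```

Contact at 0.0327, the same height as before. Release, rise and go for yellow.

>>> arm_command:
  commands: [0,0,0,0,0,0,0.35,0,0,0,0,0,0,0.5,0,0,0,0,0,0,0.5,0,0,-0.03,0,0,0,0.5,0,0,-0.08,0,0,0,0.6,0,0,-0.12,0,0,0,0.65,0,0,-0.12,0,0,0,0.65]

```text
t: 13.9
eef_pos: [0.5549, 0.231, 0.1578]
tool_rot: [0.005, 0.12, 0.993, 0.003]
contact_force: [1.1, 0.2, -0.1]
gripper_width: 0.648
grasp_force: 0.0
```

```bash
python3 - <<'E'
from h import *
from station import *
go((.4685,-.312,.16,-8.5))
r=read_camera("wrist"); np.savez("w7.npz",**r); handle(r,'red',(180,0,340,384))
E
```

```text
t 13.9 q [-0.77  0.44  0.35  1.84 -0.19  0.88  1.  ] tcp [0.5549 0.231  0.1578]
[-0.0454, -0.548, -0.0055] [0.4, 0.5, -5.3]
red yaw -13.9 len 0.144 grip [0.5587 0.2285] [ 244   95   31  138 3908]
```

>>> arm_command:
  commands: [-0.045,-0.548,-0.005,0.4,0.5,-5.3,0.65,-0.045,-0.548,-0.005,0.4,0.5,-5.3,0.65,-0.045,-0.548,-0.005,0.4,0.5,-5.3,0.65,-0.045,-0.548,-0.005,0.4,0.5,-5.3,0.65,-0.045,-0.548,-0.005,0.4,0.5,-5.3,0.65,-0.045,-0.548,-0.005,0.4,0.5,-5.3,0.65,-0.045,-0.548,-0.005,0.4,0.5,-5.3,0.65,-0.045,-0.548,-0.005,0.4,0.5,-5.3,0.65]

```text
t: 14.75
eef_pos: [0.4869, -0.1668, 0.1547]
tool_rot: [-0.005, 0.073, 0.997, -0.003]
contact_force: [1.7, -0.0, 0.7]
gripper_width: 0.651
grasp_force: 0.0
```

```bash
python3 -c "
from h import *;go((.4685,-.312,.16,-8.5))"
```

```text
t 14.75 q [-0.16  0.33  0.45  2.03 -0.18  0.83  1.81] tcp [ 0.4869 -0.1668  0.1547]
[-0.0031, -0.1463, -0.0042] [-0.4, -0.6, 0.1]
```

>>> arm_command:
  commands: [-0.003,-0.146,-0.004,-0.4,-0.6,0,0.65,-0.003,-0.146,-0.004,-0.4,-0.6,0,0.65,-0.003,-0.146,-0.004,-0.4,-0.6,0,0.65,-0.003,-0.146,-0.004,-0.4,-0.6,0,0.65,-0.003,-0.146,-0.004,-0.4,-0.6,0,0.65,-0.003,-0.146,-0.004,-0.4,-0.6,0,0.65]

```text
t: 15.35
eef_pos: [0.4697, -0.3084, 0.1597]
tool_rot: [0.0, 0.073, 0.997, 0.001]
contact_force: [0.6, 0.6, -0.2]
gripper_width: 0.648
grasp_force: 0.0
```

```bash
python3 - <<'E'
from h import *
from station import *
r=read_camera("wrist"); np.savez("w8.npz",**r);cv2.imwrite("pics/w8.png",r["img"][:,:,::-1])
g,y=handle(r,'yellow',(200,60,320,245)); go((.469,-.3125,.16,-8.5),(*g,.007,y))
E
```

```text
yellow yaw -8.3 len 0.147 grip [ 0.4792 -0.3132] [ 244  101   29  138 3497]
t 15.4 q [ 0.1   0.4   0.47  1.92 -0.24  0.87  2.12] tcp [ 0.47   -0.3081  0.1599]
[0.0004, -0.0045, -0.0001] [0.1, 0.1, 0.2]
[-0.0097, -0.0039, 0.1529] [0.1, 0.1, -0.0]
```

View pics/w8.png

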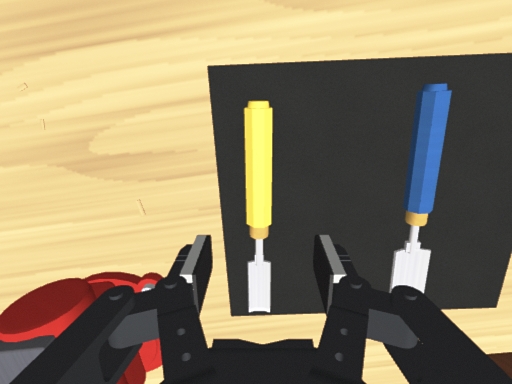

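Yellow is at (258,165) between the fingers, and the mask took in the ferrule, which accounts for the extra 16 mm. The vice is clear at lower left.

>>> arm_command:
  commands: [-0.002,-0.001,0.05,0,0,0,0.65,-0.002,-0.001,0.1,0,0,0,0.65,-0.002,-0.001,0.135,0,0,0,0.65,-0.002,-0.001,0.15,0,0,0,0.65,-0.002,-0.001,0.1525,0,0,0,0.6,-0.002,-0.001,0.1525,0,0,0,0.2,-0.002,-0.001,0.1525,0,0,0,0.1,-0.002,-0.001,0.1525,0,0,0,0]
  force: 50

```text
t: 16.2
eef_pos: [0.4735, -0.3122, 0.0103]
tool_rot: [0.003, 0.074, 0.997, -0.001]
contact_force: [-1.2, 0.4, 5.3]
gripper_width: 0.293
grasp_force: 50.0
```

>>> arm_command:
  commands: [0,0,0,0,0,0,0,0,0,0,0,0,0,0]

```text
t: 16.4
eef_pos: [0.4735, -0.3122, 0.0103]
tool_rot: [0.003, 0.074, 0.997, -0.001]
contact_force: [0.2, 0.3, 7.4]
gripper_width: 0.289
grasp_force: 50.3
```

>>> arm_command:
  commands: [0,0,-0.02,0,0,0,0,0,0,-0.05,0,0,0,0,0,0,-0.08,0,0,0,0,0,0,-0.11,0,0,0,0,0,0,-0.11,0,0,0,0,0,0,-0.11,0,0,0,0]

```text
t: 17.0
eef_pos: [0.4721, -0.3113, 0.1192]
tool_rot: [0.002, 0.074, 0.997, -0.0]
contact_force: [0.1, 0.2, -1.7]
gripper_width: 0.286
grasp_force: 49.7
```

```bash
python3 -c "
from h import *;go((.533,.1575,.12,-13.7))"
```

```text
t 17.0 q [ 0.12  0.46  0.45  1.95 -0.28  0.79  2.16] tcp [ 0.4721 -0.3113  0.1192]
[0.0086, 0.4727, -0.0009] [-0.0, 0.3, 5.3]
```

>>> arm_command:
  commands: [0.009,0.473,-0.001,0,0.3,5.3,0,0.009,0.473,-0.001,0,0.3,5.3,0,0.009,0.473,-0.001,0,0.3,5.3,0,0.009,0.473,-0.001,0,0.3,5.3,0,0.009,0.473,-0.001,0,0.3,5.3,0,0.009,0.473,-0.001,0,0.3,5.3,0,0.009,0.473,-0.001,0,0.3,5.3,0,0.009,0.473,-0.001,0,0.3,5.3,0]

```text
t: 17.8
eef_pos: [0.5218, 0.0872, 0.118]
tool_rot: [-0.002, 0.12, 0.993, -0.0]
contact_force: [0.9, -0.9, -1.5]
gripper_width: 0.291
grasp_force: 49.7
```

```bash
python3 -c "
from h import *;go((.533,.1575,.12,-13.7))"
```

```text
t 17.8 q [-0.63  0.41  0.43  2.03 -0.25  0.76  1.28] tcp [0.5218 0.0872 0.118 ]
[0.0058, 0.0709, -0.0021] [-0.1, -0.3, -0.0]
```

>>> arm_command:
  commands: [0.006,0.071,-0.002,0,0,0,0,0.006,0.071,-0.002,0,0,0,0,0.006,0.071,-0.002,0,0,0,0,0.006,0.071,-0.002,0,0,0,0,0.006,0.071,-0.002,0,0,0,0]

```text
t: 18.3
eef_pos: [0.5333, 0.1538, 0.1203]
tool_rot: [-0.002, 0.121, 0.993, -0.001]
contact_force: [0.2, -0.7, -1.3]
gripper_width: 0.29
grasp_force: 49.8
```

```bash
python3 - <<'E'
from h import *
from station import *
go((.533,.1575,.036,-13.7))
r=read_camera("wrist"); np.savez("w9.npz",**r); cv2.imwrite("pics/w9.png",r["img"][:,:,::-1])
E
```

```text
t 18.3 q [-0.72  0.44  0.42  1.96 -0.25  0.79  1.17] tcp [0.5333 0.1538 0.1203]
[0.0009, 0.0037, 0.0843] [-0.1, -0.2, -0.2]
```

View pics/w9.png

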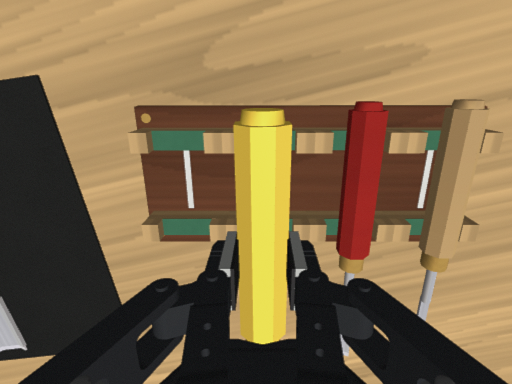

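Yellow is square over place 3; red and pale lie well in their notches.

>>> arm_command:
  commands: [0.001,0.001,0.03,0,0,0,0,0.001,0.001,0.055,0,0,0,0,0.001,0.001,0.07,0,0,0,0,0.001,0.001,0.078,0,0,0,0,0.001,0.001,0.081,0,0,0,0,0.001,0.001,0.083,0,0,0,0,0.001,0.001,0.084,0,0,0,0,0.001,0.001,0.084,0,0,0,0]

```text
t: 19.15
eef_pos: [0.5335, 0.1571, 0.0377]
tool_rot: [-0.001, 0.12, 0.993, 0.0]
contact_force: [-0.1, 0.1, -1.4]
gripper_width: 0.284
grasp_force: 49.7
```

>>> arm_command:
  commands: [0,0,0.001,0,0,0,0,0,0,0.001,0,0,0,0]

```text
t: 19.35
eef_pos: [0.5332, 0.1571, 0.0364]
tool_rot: [-0.001, 0.12, 0.993, 0.0]
contact_force: [-0.4, 0.0, -1.8]
gripper_width: 0.286
grasp_force: 49.7
```

>>> arm_command:
  commands: [0,0,0.001,0,0,0,0,0,0,0.002,0,0,0,0,0,0,0.0025,0,0,0,0,0,0,0.0025,0,0,0,0]

```text
t: 19.75
eef_pos: [0.5331, 0.1571, 0.0343]
tool_rot: [-0.001, 0.12, 0.993, 0.0]
contact_force: [-2.0, 0.0, 7.5]
gripper_width: 0.289
grasp_force: 50.8
```

Contact. Release, rise, go for blue.

>>> arm_command:
  commands: [0,0,0,0,0,0,0.35,0,0,0,0,0,0,0.5,0,0,0,0,0,0,0.5,0,0,-0.03,0,0,0,0.5,0,0,-0.08,0,0,0,0.6,0,0,-0.12,0,0,0,0.65,0,0,-0.12,0,0,0,0.65]

```text
t: 20.45
eef_pos: [0.537, 0.1577, 0.159]
tool_rot: [0.003, 0.12, 0.993, 0.003]
contact_force: [0.3, 0.5, 0.9]
gripper_width: 0.65
grasp_force: 0.0
```

```bash
python3 -c "
from h import *;go((.479,-.144,.16,-6))"
```

```text
t 20.45 q [-0.75  0.39  0.45  1.93 -0.22  0.86  1.15] tcp [0.537  0.1577 0.159 ]
[-0.0155, -0.3068, -0.0028] [0.3, 0.3, -7.8]
```

>>> arm_command:
  commands: [-0.015,-0.307,-0.001,0,0,-7.8,0.65,-0.015,-0.307,-0.001,0,0,-7.8,0.65,-0.015,-0.307,-0.001,0,0,-7.8,0.65,-0.015,-0.307,-0.001,0,0,-7.8,0.65,-0.015,-0.307,-0.001,0,0,-7.8,0.65,-0.015,-0.307,-0.001,0,0,-7.8,0.65,-0.015,-0.307,-0.001,0,0,-7.8,0.65,-0.015,-0.307,-0.001,0,0,-7.8,0.65]

```text
t: 21.25
eef_pos: [0.4742, -0.1467, 0.1544]
tool_rot: [-0.002, 0.054, 0.999, 0.0]
contact_force: [0.8, 0.4, 0.8]
gripper_width: 0.653
grasp_force: 0.0
```

>>> arm_command:
  commands: [0,0,0,0,0,0,0.65,0,0,0,0,0,0,0.65]

```text
t: 21.45
eef_pos: [0.4755, -0.1429, 0.1543]
tool_rot: [-0.002, 0.05, 0.999, 0.0]
contact_force: [0.5, 0.3, -0.6]
gripper_width: 0.65
grasp_force: 0.0
```

```bash
python3 - <<'E'
from h import *
from station import *
r=read_camera("wrist"); np.savez("w10.npz",**r)
g,y=handle(r,'blue',(180,0,340,300)); go((*g,.16,y),(*g,.007,y))
E
```

```text
blue yaw -5.8 len 0.131 grip [ 0.4807 -0.1446] [ 247  105   28  127 3339]
t 21.5 q [-0.26  0.31  0.51  2.08 -0.21  0.81  1.85] tcp [ 0.4755 -0.1429  0.1544]
[-0.0053, -0.0011, -0.0056] [0.0, -0.2, 0.1]
[-0.0058, -0.0012, 0.1474] [0.0, -0.2, 0.1]
```

>>> arm_command:
  commands: [-0.005,-0.001,0.05,0,0,0,0.65,-0.005,-0.001,0.1,0,0,0,0.65,-0.005,-0.001,0.13,0,0,0,0.65,-0.005,-0.001,0.143,0,0,0,0.65,-0.005,-0.001,0.1465,0,0,0,0.6,-0.005,-0.001,0.1465,0,0,0,0.2,-0.005,-0.001,0.1465,0,0,0,0.1,-0.005,-0.001,0.1465,0,0,0,0]
  force: 50

```text
t: 22.3
eef_pos: [0.4808, -0.1464, 0.0097]
tool_rot: [0.0, 0.052, 0.999, 0.0]
contact_force: [-0.7, 0.1, 3.9]
gripper_width: 0.285
grasp_force: 49.8
```

>>> arm_command:
  commands: [0,0,0,0,0,0,0,0,0,0,0,0,0,0]

```text
t: 22.5
eef_pos: [0.4807, -0.1464, 0.0097]
tool_rot: [0.0, 0.052, 0.999, 0.0]
contact_force: [-0.4, 1.2, 8.3]
gripper_width: 0.289
grasp_force: 50.2
```

>>> arm_command:
  commands: [0,0,-0.02,0,0,0,0,0,0,-0.05,0,0,0,0,0,0,-0.08,0,0,0,0,0,0,-0.11,0,0,0,0,0,0,-0.11,0,0,0,0,0,0,-0.11,0,0,0,0]

```text
t: 23.1
eef_pos: [0.4802, -0.1462, 0.1189]
tool_rot: [-0.0, 0.052, 0.999, 0.0]
contact_force: [0.3, -0.3, -1.7]
gripper_width: 0.295
grasp_force: 49.7
```

```bash
python3 -c "
from h import *;go((.5155,.0865,.12,-13.7))"
```

```text
t 23.1 q [-0.24  0.38  0.5   2.09 -0.27  0.74  1.9 ] tcp [ 0.4802 -0.1462  0.1189]
[-0.0111, 0.2351, -0.0009] [0.0, -0.0, 7.8]
```

>>> arm_command:
  commands: [-0.011,0.235,-0.001,0,0,7.8,0,-0.011,0.235,-0.001,0,0,7.8,0,-0.011,0.235,-0.001,0,0,7.8,0,-0.011,0.235,-0.001,0,0,7.8,0,-0.011,0.235,-0.001,0,0,7.8,0,-0.011,0.235,-0.001,0,0,7.8,0,-0.011,0.235,-0.001,0,0,7.8,0,-0.011,0.235,-0.001,0,0,7.8,0]

```text
t: 23.9
eef_pos: [0.5142, 0.0845, 0.1183]
tool_rot: [-0.002, 0.121, 0.993, -0.001]
contact_force: [-0.2, 0.1, -1.6]
gripper_width: 0.288
grasp_force: 49.8
```

```bash
python3 - <<'E'
from h import *
from station import *
go((.5155,.0865,.0335,-13.7))
r=read_camera("wrist"); np.savez("w11.npz",**r); cv2.imwrite("pics/w11.png",r["img"][:,:,::-1])
E
```

```text
t 23.9 q [-0.68  0.41  0.5   2.05 -0.28  0.76  1.32] tcp [0.5142 0.0845 0.1183]
[-0.0012, 0.0024, 0.0848] [-0.1, -0.2, -0.2]
```

View pics/w11.png

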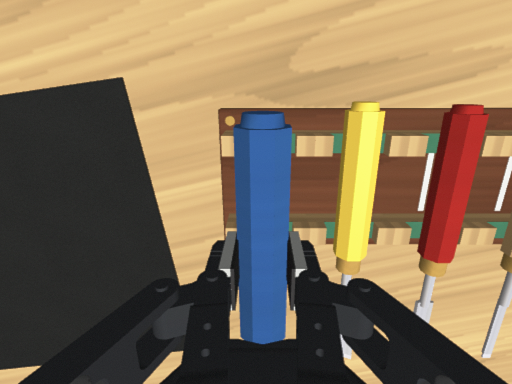

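Blue is over place 4 and the other three lie in their notches. Lowering.

>>> arm_command:
  commands: [-0.001,0.001,0.03,0,0,0,0,-0.001,0.001,0.055,0,0,0,0,-0.001,0.001,0.07,0,0,0,0,-0.001,0.001,0.076,0,0,0,0,-0.001,0.001,0.079,0,0,0,0,-0.001,0.001,0.081,0,0,0,0,-0.001,0.001,0.082,0,0,0,0,-0.001,0.001,0.082,0,0,0,0]

```text
t: 24.75
eef_pos: [0.5164, 0.087, 0.0376]
tool_rot: [-0.001, 0.12, 0.993, 0.0]
contact_force: [0.4, -0.0, -1.5]
gripper_width: 0.292
grasp_force: 49.7
```

>>> arm_command:
  commands: [0,0,0.001,0,0,0,0,0,0,0.002,0,0,0,0,0,0,0.002,0,0,0,0]

```text
t: 25.05
eef_pos: [0.516, 0.0871, 0.0351]
tool_rot: [-0.001, 0.12, 0.993, 0.0]
contact_force: [0.4, -1.2, -0.7]
gripper_width: 0.288
grasp_force: 49.7
```

>>> arm_command:
  commands: [0,0,0.001,0,0,0,0,0,0,0.002,0,0,0,0,0,0,0.002,0,0,0,0]

```text
t: 25.35
eef_pos: [0.5161, 0.0871, 0.0336]
tool_rot: [-0.001, 0.12, 0.993, 0.0]
contact_force: [-3.5, 0.7, 6.7]
gripper_width: 0.289
grasp_force: 50.7
```

Contact. Release and rise clear, moving back a little for a last look.

>>> arm_command:
  commands: [0,0,0,0,0,0,0.35,0,0,0,0,0,0,0.5,0,0,0,0,0,0,0.5,0,0,-0.03,0,0,0,0.5,0,0,-0.08,0,0,0,0.6,0,0,-0.13,0,0,0,0.65,0,0,-0.18,0,0,0,0.65,0,0,-0.18,0,0,0,0.65]

```text
t: 26.15
eef_pos: [0.5206, 0.0873, 0.2195]
tool_rot: [0.004, 0.12, 0.993, 0.003]
contact_force: [1.0, 0.5, -0.6]
gripper_width: 0.651
grasp_force: 0.0
```

>>> arm_command:
  commands: [0,-0.2,0,0,0,0,0.65,0,-0.2,0,0,0,0,0.65,0,-0.2,0,0,0,0,0.65,0,-0.2,0,0,0,0,0.65,0,-0.2,0,0,0,0,0.65,0,-0.2,0,0,0,0,0.65,0,-0.2,0,0,0,0,0.65]

```text
t: 26.85
eef_pos: [0.4693, -0.1062, 0.2129]
tool_rot: [-0.001, 0.119, 0.993, 0.0]
contact_force: [-0.1, 0.2, -0.7]
gripper_width: 0.649
grasp_force: 0.0
```

```bash
python3 - <<'E'
from h import *
from station import *
a=read_camera("top")["img"][170:300,110:260]; b=read_camera("scene")["img"][130:220,210:340]
cv2.imwrite("pics/f.png",np.hstack([cv2.resize(a,(400,347),interpolation=2),cv2.resize(b,(400,347),interpolation=2)])[:,:,::-1])
E
```

```text
(no output)
```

View pics/f.png

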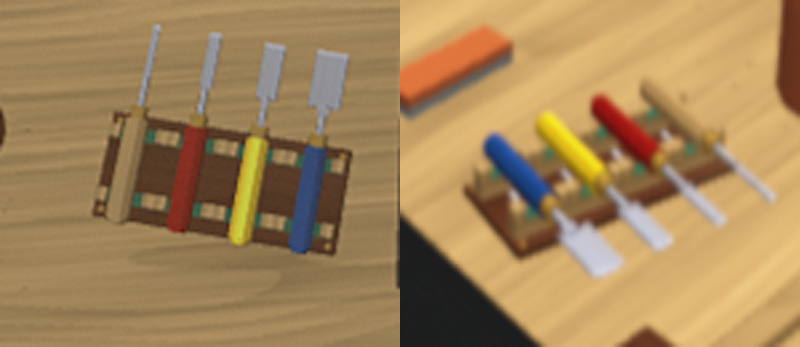

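All four lie level in their notches, in order, with edges pointing away from the robot. The crop shows pale at left through to blue at right, at about (125,165), (187,180), (250,190) and (308,200).

```bash
python3 -c "
from station import *;print(hand_in())"
```

```text
the job is handed in; nothing more can be done
None
```

I laid all four gouges on the rest in order, with gouge_40 nearest the vice in place 4 through to gouge_8 in place 1, and handed the job in at about 27 s; no verdict came back.

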